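# Count out a claw's four nipples on the rocking counting board

## Task

Count out one claw's set of four white nylon nipples on the green rocking counting board: tip the board well over with the yellow channel end up, so that the nipples roll out and drop into the four black pockets, then tip it well over the other way so that the two left over roll back into the channel, rocking it when one hangs up. Leave the board level and at rest, with one nipple in each pocket and the two spare ones in the channel. Spill no nipple off the board and do not disturb the other things on the bench.

Things in the scene. Friction and masses are not known exactly. Their poses are not given: they have to be found in the camera images.
- board (a joint): Tilt of the counting board on its stand, rad: 0 level, positive has the channel (blue-handle) end up and the red-handle end down; stops at -0.3 and +0.3. The hinge is stiff by friction (about 0.5 N m, some 3 to 5 N at a handle) and the board stays where it is left; closing fingers on a handle may nudge it.
- pivot (a point): Centre of the board, on its hinge axis and at deck height, 75 mm above the bench; its axes turn with the board: x along the hinge (across the board), y along the board towards the channel (blue-handle) end, z up from the deck. The green board is 163 mm across, 238 mm long, with walls 20 mm above the deck all round and a 5 mm wall down the middle making two lanes 73 mm wide.
- tail (a point): Middle of the flat tail, 88 mm along -y from the pivot. Each lane along y (mm from pivot): tail wall -113, tail to -63, pocket to -34, land to -14, pocket to +15, land to +25, channel to +113. A seated nipple stands 4 mm proud; one rolling slowly against it hangs there even with the board at its stop, and needs a run-up: rock the board back, then tip it briskly, perhaps several times.
- stand: Fixed steel stand of the board, origin on the bench right under the pivot, axes as the level board's. Two upright steel cheeks, outer faces 97 mm out along x each way, 70 mm wide along y, 100 mm tall, on a base plate 200 by 140 by 10 mm.
- blue_handle (a point): Middle of the blue bar handle at the channel end: a round bar 12 mm thick, parallel to the hinge, 100 mm clear between its arms; 180 mm along +y from the pivot and 12 mm below the deck (63 mm above the bench when level), 61 mm outside the end wall. At the lower stop it nearly reaches the bench, with no room for fingers: lift each end by its own handle. The bar may turn between upright fingers.
- red_handle (a point): Middle of the red bar handle at the tail end of the board: the same as the blue one, 180 mm along the board's -y from the pivot and 12 mm below the deck.
- channel (a point): Inner edge of the yellow channel at deck height, midway across; axes as the board's (y to the channel's end wall, 88 mm away). The channel floor falls 8 degrees to that wall, so nipples roll out of it once the tilt passes about 0.15 rad. A nipple is in the channel when its centre is more than 8 mm beyond this edge.
- pocket1 (a point): Where the centre of a nipple lies when it sits in this black pocket, 9 mm below the deck and midway across its lane: a slot 29 mm long (along the board), 22 mm deep and as wide as the lane (73 mm), so a nipple in it stands 4 mm above the deck. Lane at the board's -x side, the pocket next to the channel.
- pocket2 (a point): Where the centre of a nipple lies when it sits in this black pocket, 9 mm below the deck and midway across its lane: a slot 29 mm long (along the board), 22 mm deep and as wide as the lane (73 mm), so a nipple in it stands 4 mm above the deck. Lane at the board's -x side, the pocket next to the tail.
- pocket3 (a point): Where the centre of a nipple lies when it sits in this black pocket, 9 mm below the deck and midway across its lane: a slot 29 mm long (along the board), 22 mm deep and as wide as the lane (73 mm), so a nipple in it stands 4 mm above the deck. Lane at the board's +x side, the pocket next to the channel.
- pocket4 (a point): Where the centre of a nipple lies when it sits in this black pocket, 9 mm below the deck and midway across its lane: a slot 29 mm long (along the board), 22 mm deep and as wide as the lane (73 mm), so a nipple in it stands 4 mm above the deck. Lane at the board's +x side, the pocket next to the tail.
- shell1: Stainless teat cup shell standing upright, 58 mm wide, 150 mm tall; origin at its underside, axes its own. Not to be disturbed.
- shell2: Stainless teat cup shell standing upright, 58 mm wide, 150 mm tall; origin at its underside, axes its own. Not to be disturbed.
- plug: Red rubber shut-off valve plug standing upright, 56 mm wide, 62 mm tall; origin at its underside, axes its own. Not to be disturbed.
- cover: Blue plastic claw cover, round, 110 mm wide, 56 mm tall; origin at its underside, axes its own. Not to be disturbed.
- spanner: Steel spanner lying flat, about 180 mm long; origin at its underside, axes its own. Not to be disturbed.
- scrubber: Brush lying flat, about 200 mm long; origin at its underside, axes its own. Not to be disturbed.
- nipple1: A white nylon claw nipple, a barbed roller 26 mm in diameter and 70 mm long, about 40 g, lying across its lane; origin at its centre, x along its length. It starts in the channel, -x lane, against the end wall.
- nipple2: A white nylon claw nipple, a barbed roller 26 mm in diameter and 70 mm long, about 40 g, lying across its lane; origin at its centre, x along its length. It starts in the channel, -x lane, second from the end wall.
- nipple3: A white nylon claw nipple, a barbed roller 26 mm in diameter and 70 mm long, about 40 g, lying across its lane; origin at its centre, x along its length. It starts in the channel, -x lane, third from the end wall.
- nipple4: A white nylon claw nipple, a barbed roller 26 mm in diameter and 70 mm long, about 40 g, lying across its lane; origin at its centre, x along its length. It starts in the channel, +x lane, against the end wall.
- nipple5: A white nylon claw nipple, a barbed roller 26 mm in diameter and 70 mm long, about 40 g, lying across its lane; origin at its centre, x along its length. It starts in the channel, +x lane, second from the end wall.
- nipple6: A white nylon claw nipple, a barbed roller 26 mm in diameter and 70 mm long, about 40 g, lying across its lane; origin at its centre, x along its length. It starts in the channel, +x lane, third from the end wall.
Not all that is in view belongs to the job. What is shaped like the nipple1 but blue or brown is not meant. What is shaped like the nipple3 but orange is not meant.

How it is judged:
On the way, in this order (a step that is already met when the one before it is completed fails the run):
1. The board is tipped well over (more than 0.2 rad) with the channel end up (value of joint board above 0.2 rad), for 0.2 s.
2. The board is tipped well over the other way (more than 0.2 rad), tail end up, with all four pockets full (value of joint board below -0.2 rad and distance between any of nipple1, nipple2, nipple3, nipple4, nipple5, nipple6 and pocket1 below 0.008 m and distance between any of nipple1, nipple2, nipple3, nipple4, nipple5, nipple6 and pocket2 below 0.008 m and distance between any of nipple1, nipple2, nipple3, nipple4, nipple5, nipple6 and pocket3 below 0.008 m and distance between any of nipple1, nipple2, nipple3, nipple4, nipple5, nipple6 and pocket4 below 0.008 m), for 0.2 s.
At the end, for the whole second after the job is handed in: One nipple in each of the four pockets (centre within 8 mm of the pocket's point), the other two in the yellow channel (centre more than 8 mm beyond its inner edge), everything at rest and the board level within 0.09 rad (5 degrees) (distance between any of nipple1, nipple2, nipple3, nipple4, nipple5, nipple6 and pocket1 below 0.008 m and distance between any of nipple1, nipple2, nipple3, nipple4, nipple5, nipple6 and pocket2 below 0.008 m and distance between any of nipple1, nipple2, nipple3, nipple4, nipple5, nipple6 and pocket3 below 0.008 m and distance between any of nipple1, nipple2, nipple3, nipple4, nipple5, nipple6 and pocket4 below 0.008 m and (distance between nipple1 and pocket1 below 0.008 m or distance between nipple1 and pocket2 below 0.008 m or distance between nipple1 and pocket3 below 0.008 m or distance between nipple1 and pocket4 below 0.008 m or (y of nipple1 in the frame of channel between 0.008 and 0.09 m and z of nipple1 in the frame of channel between -0.01 and 0.02 m)) and (distance between nipple2 and pocket1 below 0.008 m or distance between nipple2 and pocket2 below 0.008 m or distance between nipple2 and pocket3 below 0.008 m or distance between nipple2 and pocket4 below 0.008 m or (y of nipple2 in the frame of channel between 0.008 and 0.09 m and z of nipple2 in the frame of channel between -0.01 and 0.02 m)) and (distance between nipple3 and pocket1 below 0.008 m or distance between nipple3 and pocket2 below 0.008 m or distance between nipple3 and pocket3 below 0.008 m or distance between nipple3 and pocket4 below 0.008 m or (y of nipple3 in the frame of channel between 0.008 and 0.09 m and z of nipple3 in the frame of channel between -0.01 and 0.02 m)) and (distance between nipple4 and pocket1 below 0.008 m or distance between nipple4 and pocket2 below 0.008 m or distance between nipple4 and pocket3 below 0.008 m or distance between nipple4 and pocket4 below 0.008 m or (y of nipple4 in the frame of channel between 0.008 and 0.09 m and z of nipple4 in the frame of channel between -0.01 and 0.02 m)) and (distance between nipple5 and pocket1 below 0.008 m or distance between nipple5 and pocket2 below 0.008 m or distance between nipple5 and pocket3 below 0.008 m or distance between nipple5 and pocket4 below 0.008 m or (y of nipple5 in the frame of channel between 0.008 and 0.09 m and z of nipple5 in the frame of channel between -0.01 and 0.02 m)) and (distance between nipple6 and pocket1 below 0.008 m or distance between nipple6 and pocket2 below 0.008 m or distance between nipple6 and pocket3 below 0.008 m or distance between nipple6 and pocket4 below 0.008 m or (y of nipple6 in the frame of channel between 0.008 and 0.09 m and z of nipple6 in the frame of channel between -0.01 and 0.02 m)) and value of joint board between -0.09 and 0.09 rad and velocity of joint board between -0.05 and 0.05 rad/s and linear speed of each of nipple1, nipple2, nipple3, nipple4, nipple5, nipple6 below 0.03 m/s); the robot touches nothing.
It fails at once if A nipple falls off the board ((height (world z) of nipple1 below 0.018 m or distance between nipple1 and pivot above 0.165 m) or (height (world z) of nipple2 below 0.018 m or distance between nipple2 and pivot above 0.165 m) or (height (world z) of nipple3 below 0.018 m or distance between nipple3 and pivot above 0.165 m) or (height (world z) of nipple4 below 0.018 m or distance between nipple4 and pivot above 0.165 m) or (height (world z) of nipple5 below 0.018 m or distance between nipple5 and pivot above 0.165 m) or (height (world z) of nipple6 below 0.018 m or distance between nipple6 and pivot above 0.165 m)).
It fails at once if A bystander is moved more than 20 mm (distance of any of shell1, shell2, plug, cover, spanner, scrubber from where it was at the start of the episode above 0.02 m).
It also fails if it takes over 51 s, if anything falls off the work surface, if the arm or the gripper's body presses on something with over 40 N, if the wrist force passes 120 N, or if a joint passes its speed limit or range.

## Robot

A 7-joint arm with a two-finger parallel gripper is mounted at the origin on the work surface. World frame = base frame: x ahead of the robot, y to its left, z up, the work surface at z = 0. Lengths are in m, angles in rad, forces in N, time in s.
With the tool pointing down it reaches from about 0.4 to 0.875 m from the base axis. Payload 19.3 kg.
Tool frame: the origin (TCP) lies on the centre line of the jaws, within the pads' length; the fingertips stand 14 mm ahead of it and the grasp point (between the pads) lies 5 mm behind it; x points along the fingers, y is the direction in which the jaws open and shut, and the axes are right-handed (so a half turn about x gives the same grasp; the last joint's range is limited). The gripper opens to 85 mm and grips with 20 to 120 N. Pads are 22 mm wide; open, the fingers measure 114 mm over their backs; the gripper's body (76 mm by 85 mm) begins 54 mm behind the grasp point. The pads swing forward as they close: fully open they stand 13 mm farther back than shut.
Start: joints at [1.159, 0.521, -0.036, 1.599, 0.021, 1.021, -0.113], TCP at [0.209, -0.589, 0.245] pointing down, gripper open.
Joint ranges: [-2.91, 2.91], [-0.3, 2.13], [-1.5, 1.42], [0.17, 2.43], [-1.26, 4.41], [0.16, 1.93], [-2.52, 2.52]. Speed limits (rad/s): [1.89, 1.89, 2.39, 2.39, 3.01, 3.01, 3.01].

## Interface

Orientations are given as [roll, pitch, yaw] about the fixed x, y, z axes, in that order (R = Rz(yaw) Ry(pitch) Rx(roll)).
In Python, from workcell import monitor, optics, bot gives the robot as it stands.
- The arm moves only by the tool arm_command, never from a script. Its arguments are lists of equal length, an entry for each row: "delta_pos": the shift along the tool's x, y, z as a fraction of full scale, a list of three; "rotation": the turn, a rotation vector about the tool's x, y, z as a fraction of full scale, a list of three. In form: {"delta_pos": [[dx, dy, dz], ...], "rotation": [[wx, wy, wz], ...]}. A call has 1 to 10 rows; each row shifts and turns the pose as measured when the row begins, along the tool's axes as they then stand; what a row does not reach is not made up. Full scale, the value 1, is 30 mm for a shift and 6 degrees for a turn. A row lasts 1/10 s, in which the tool goes at most 50 mm and 8.59 degrees, less where a joint would pass 70% of its speed; a pose out of reach is approached as far as the arm can. A call with a number of a shift or a turn outside -1 to 1 is refused whole. A call with a gripper value outside its range is refused whole. "gripper" is the closure, from -1 (fully open) to 1 (shut), so that 0 is half open, set as the call begins (left out, the last holds). The fingers move at their own pace and stop on an object; "grip_force" is the grip in N (left out, the last holds). Time passes only in rows, so rows that do not move let the fingers close. It gives the time, the measured TCP pose, the force and the opening at its end, in the units of the state.
- monitor.observe(): the state, without advancing time (a new reading comes with each control period).
- optics.grab_frame(name): name is "scene" or "side" or "wrist"; returns the picture (384x512x3 uint8, red, green, blue); there is no depth.
- optics.camera_params(name): a dict with "fx", "fy", "cx", "cy" (pixels), "origin" and "rotation" of the camera in the world. Camera axes: x right, y down, z forward; pixel columns grow to the right and rows downward; lengths in m; the calibration is good to about 2 mm. A picture is of the moment at which its call begins: read the wrist's pose just before it. camera_params takes no time and is no camera call; for the wrist camera it gives the pose at the moment of the call.
- bot.job_done(): hands the job in, once; it reports no verdict.
The state is a dict: "clock": time; "qpos": joint angles; "qd": joint speeds; "joint_efforts": joint torques, N m; "position": TCP position; "tool_rot": TCP orientation; "force": force on the tool from outside, world axes, zero at the start; "moment": the same for the moment, N m; "grip_width": finger opening in m.
Only numpy, scipy, OpenCV 4.12 (cv2) and the standard library are available. Lean on these libraries where they do the work, as an engineer would, in place of code of your own. Each camera call takes 0.05 s, during which the arm holds its last target. There are 200 camera calls.

## Working session

There is one attempt and no reset: what is moved stays moved. The work goes in short steps, Python scripts to look and compute and a tool call to move; the robot and the scene stay as the last step left them, time stands still between calls to the robot, and variables do not carry over. Pictures are saved under pics/ and viewed, about 8 in all and at most 12, crops included, and the job is handed in when it is done.

Besides the shell and the picture viewer there is one more tool, called after "Request:" in YAML: its name, and indented under it one key for each argument. arm_command: Moves the arm, as the interface text tells. Its arguments: {"type":"object","properties":{"delta_pos":{"type":"array","items":{"type":"array","items":{"type":"number"}}},"rotation":{"type":"array","items":{"type":"array","items":{"type":"number"}}},"gripper":{"type":"number"},"grip_force":{"type":"number"}},"required":["delta_pos","rotation"]}

```bash
mkdir -p pics; ls; python3 - <<'E'
from workcell import monitor, optics, bot
import cv2, numpy as np
print(monitor.observe())
ims=[]
for n in ["scene","side"]:
    im=optics.grab_frame(n); cv2.imwrite(f"pics/{n}0.png",im[...,::-1]); p=optics.camera_params(n); print(n,p)
E
```

```text
pics
{'clock': 0.0, 'qpos': array([ 1.15882026,  0.52206654, -0.03634847,  1.59999198,  0.02120406,
        1.02109346, -0.11279048]), 'qd': array([-0.0014219 ,  0.00055014,  0.0002906 , -0.00033719, -0.00054868,
        0.00051323,  0.00041088]), 'joint_efforts': array([ 5.41414247e-04, -9.27118492e+01,  1.98040254e+00, -3.69943357e+01,
        1.80507096e-02,  7.89305835e-03,  1.55312456e-06]), 'position': array([ 0.20934585, -0.58855864,  0.24469849]), 'tool_rot': array([-1.50578741,  1.56962211,  1.97760096]), 'force': array([-0.10297886, -0.21484425, -0.7449483 ]), 'moment': array([-0.01187251,  0.01810233, -0.03547702]), 'grip_width': 0.08513913275773223}
scene {'fx': 449.9852104327226, 'fy': 449.9852104327226, 'cx': 252.69784130724017, 'cy': 188.84924196354024, 'origin': array([ 1.14544215, -0.12815147,  0.9976392 ]), 'rotation': array([-2.56216554, -0.01349578,  1.41413651])}
side {'fx': 348.6010309279509, 'fy': 348.6010309279509, 'cx': 261.6174227559591, 'cy': 186.62694974944486, 'origin': array([-0.01158295,  0.56000408,  0.52091299]), 'rotation': array([-2.09839727, -0.00395957, -2.35764243])}
```

View pics/scene0.png

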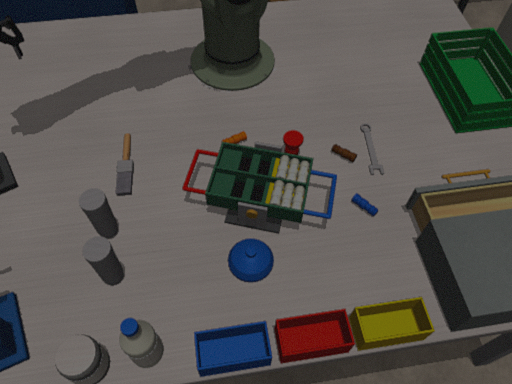

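View pics/side0.png

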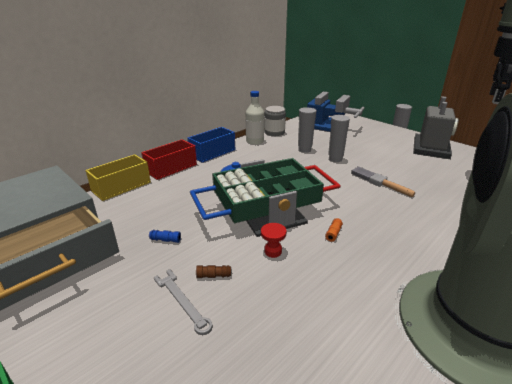

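The scene view shows the board at about (262,180), the red handle bar at (190,172) and the blue one at (331,196). The plug is close by at (293,140) and the cover at (250,260). I'll measure the handles next.

```bash
cat > h.py <<'E'
import cv2, numpy as np
from scipy.spatial.transform import Rotation as R
from workcell import monitor, optics, bot
def ray(n,uv,z,p=None):
    p=p or optics.camera_params(n); uv=np.atleast_2d(uv).astype(float)
    d=np.c_[(uv[:,0]-p['cx'])/p['fx'],(uv[:,1]-p['cy'])/p['fy'],np.ones(len(uv))]
    d=R.from_euler('xyz',p['rotation']).apply(d); o=np.array(p['origin'])
    return o+d*((z-o[2])/d[:,2])[:,None]
def mask(im,c,roi):
    h=cv2.cvtColor(im,cv2.COLOR_RGB2HSV); H,S,V=h[...,0].astype(int),h[...,1],h[...,2]
    m={'red':((H<6)|(H>173))&(S>150)&(V>60),'blue':(H>100)&(H<125)&(S>140)&(V>60),'yellow':(H>20)&(H<33)&(S>120)&(V>60),
       'green':(H>60)&(H<90)&(S>110)&(V>20),'white':(S<60)&(V>130)}[c]
    o=np.zeros(m.shape,np.uint8); x0,y0,x1,y1=roi; o[y0:y1,x0:x1]=m[y0:y1,x0:x1]; return o
E
python3 - <<'E'
from h import *
im=cv2.imread('pics/scene0.png')[...,::-1].copy()
for c,roi in [('red',(175,140,235,210)),('blue',(300,160,345,225))]:
    v,u=np.nonzero(mask(im,c,roi)); P=ray('scene',np.c_[u,v],0.063)
    r=cv2.minAreaRect(P[:,:2].astype(np.float32)*1000); print(c,len(u),r,cv2.boxPoints(r).round())
    k=P[:,1]<P[:,1].min()+.012 if c=='red' else P[:,1]>P[:,1].max()-.012
# bystanders approx tops
for n,uv,z in [('plug',(293,138),.062),('cover',(250,248),.056),('spanner',(372,150),0),('brn',(344,153),.013),('orange',(235,138),.013),('blueN',(365,205),.013),('shelltop',(95,198),.15),('shell2',(100,247),.15)]:
    print(n,ray('scene',uv,z)[0].round(3))
cv2.imwrite('pics/c1.png',cv2.resize(im[110:290,150:400,::-1],None,fx=3,fy=3,interpolation=cv2.INTER_CUBIC))
E
```

```text
red 276 ((468.7919616699219, -144.2811279296875), (57.588714599609375, 131.0915985107422), 68.18497467041016) [[ 397. -147.]
 [ 519. -195.]
 [ 540. -142.]
 [ 419.  -93.]]
blue 323 ((581.0220336914062, 142.9954376220703), (64.75816345214844, 130.8875274658203), 68.97767639160156) [[508. 136.]
 [630.  89.]
 [654. 150.]
 [532. 197.]]
plug [0.397 0.112 0.062]
cover [ 0.699 -0.051  0.056]
spanner [ 0.423  0.34  -0.   ]
brn [0.431 0.254 0.013]
orange [ 0.334 -0.037  0.013]
blueN [0.602 0.263 0.013]
shelltop [ 0.572 -0.379  0.15 ]
shell2 [ 0.695 -0.365  0.15 ]
```

View pics/c1.png

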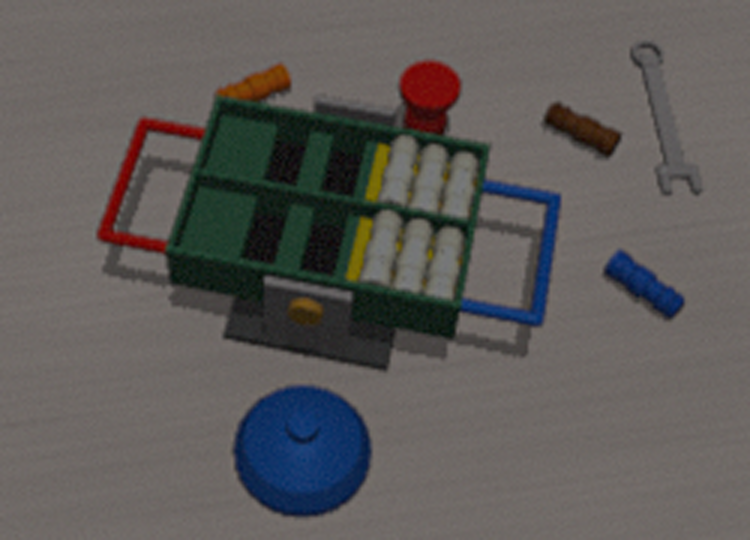

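```bash
cat >> h.py <<'E'
PV=np.array([.5255,.0013,.075]); YB=np.array([.365,.931,0]); YB/=np.linalg.norm(YB)
def bar(s,t): # s=+1 blue,-1 red; tilt t -> world
    y,z=s*.180,-.012
    return PV+YB*(y*np.cos(t)-z*np.sin(t))+np.array([0,0,1])*(y*np.sin(t)+z*np.cos(t))
def RT(): # tool down, tool y = board y
    x=np.array([0,0,-1.]); return R.from_matrix(np.c_[x,YB,np.cross(x,YB)])
def plan(p,target,n,Rt=None,smax=1,skip=10):
    s=monitor.observe(); R0=R.from_euler('xyz',s['tool_rot']); Rt=Rt or RT(); p0=s['position'] if p is None else p
    w=(R0.inv()*Rt).as_rotvec(); d=(np.array(target)-p0)/n; D=[];W=[]
    for i in range(n):
        Ri=R0*R.from_rotvec(w*i/n); D.append((Ri.inv().apply(d)/.03).round(2).tolist()); W.append((w/n/np.radians(6)).round(2).tolist())
    print('w deg',np.degrees(w).round(1),'max',np.abs(D).max(),np.abs(W).max())
    for k in range(0,n,skip): print(D[k:k+skip]);print(W[k:k+skip])
E
python3 - <<'E'
from h import *
print(bar(1,0),bar(-1,0),bar(1,.3))
t=bar(1,0);t[2]=.2
plan(None,t,30)
E
```

```text
[0.59120046 0.16888117 0.063     ] [ 0.45979954 -0.16628117  0.063     ] [0.58956043 0.16469798 0.1167296 ]
w deg [-1.39e+02 -1.00e-01  0.00e+00] max 0.94 0.77
[[0.05, -0.65, -0.68], [0.05, -0.59, -0.73], [0.05, -0.53, -0.78], [0.05, -0.47, -0.82], [0.05, -0.4, -0.85], [0.05, -0.33, -0.88], [0.05, -0.26, -0.91], [0.05, -0.18, -0.92], [0.05, -0.11, -0.94], [0.05, -0.03, -0.94]]
[[-0.77, -0.0, 0.0], [-0.77, -0.0, 0.0], [-0.77, -0.0, 0.0], [-0.77, -0.0, 0.0], [-0.77, -0.0, 0.0], [-0.77, -0.0, 0.0], [-0.77, -0.0, 0.0], [-0.77, -0.0, 0.0], [-0.77, -0.0, 0.0], [-0.77, -0.0, 0.0]]
[[0.05, 0.04, -0.94], [0.05, 0.12, -0.93], [0.05, 0.2, -0.92], [0.05, 0.27, -0.9], [0.05, 0.34, -0.88], [0.05, 0.41, -0.85], [0.05, 0.48, -0.81], [0.05, 0.54, -0.77], [0.05, 0.6, -0.72], [0.05, 0.66, -0.67]]
[[-0.77, -0.0, 0.0], [-0.77, -0.0, 0.0], [-0.77, -0.0, 0.0], [-0.77, -0.0, 0.0], [-0.77, -0.0, 0.0], [-0.77, -0.0, 0.0], [-0.77, -0.0, 0.0], [-0.77, -0.0, 0.0], [-0.77, -0.0, 0.0], [-0.77, -0.0, 0.0]]
[[0.05, 0.71, -0.62], [0.05, 0.76, -0.56], [0.05, 0.8, -0.5], [0.05, 0.84, -0.43], [0.05, 0.87, -0.36], [0.05, 0.9, -0.29], [0.05, 0.92, -0.22], [0.05, 0.93, -0.14], [0.05, 0.94, -0.06], [0.05, 0.94, 0.01]]
[[-0.77, -0.0, 0.0], [-0.77, -0.0, 0.0], [-0.77, -0.0, 0.0], [-0.77, -0.0, 0.0], [-0.77, -0.0, 0.0], [-0.77, -0.0, 0.0], [-0.77, -0.0, 0.0], [-0.77, -0.0, 0.0], [-0.77, -0.0, 0.0], [-0.77, -0.0, 0.0]]
```

Request:
arm_command:
  delta_pos:
    - [0,-0.65,-0.68]
    - [0,-0.59,-0.73]
    - [0,-0.53,-0.78]
    - [0,-0.47,-0.82]
    - [0,-0.4,-0.85]
    - [0,-0.33,-0.88]
    - [0,-0.26,-0.91]
    - [0,-0.18,-0.92]
    - [0,-0.11,-0.94]
    - [0,-0.03,-0.94]
  rotation:
    - [-0.77,0,0]
    - [-0.77,0,0]
    - [-0.77,0,0]
    - [-0.77,0,0]
    - [-0.77,0,0]
    - [-0.77,0,0]
    - [-0.77,0,0]
    - [-0.77,0,0]
    - [-0.77,0,0]
    - [-0.77,0,0]
  gripper: 0
  grip_force: 40

```text
clock: 1.1
position: [0.3349, -0.3269, 0.2421]
tool_rot: [-1.814, 1.565, 2.502]
force: [0.2, -0.5, 0.1]
grip_width: 0.0429
```

```bash
python3 - <<'E'
from h import *
s=monitor.observe(); print(s['qpos'].round(2),s['grip_width'])
t=bar(1,0);t[2]=.16
plan(None,t,23)
E
```

```text
[ 0.91  0.29 -0.32  1.99  0.12  0.89  0.13] 0.04286527310522194
w deg [-91.3  -0.3   0.2] max 0.81 0.66
[[0.12, 0.07, -0.81], [0.12, 0.12, -0.8], [0.12, 0.18, -0.79], [0.12, 0.23, -0.78], [0.12, 0.28, -0.76], [0.12, 0.34, -0.74], [0.12, 0.39, -0.71], [0.12, 0.43, -0.68], [0.12, 0.48, -0.65], [0.12, 0.52, -0.62]]
[[-0.66, -0.0, 0.0], [-0.66, -0.0, 0.0], [-0.66, -0.0, 0.0], [-0.66, -0.0, 0.0], [-0.66, -0.0, 0.0], [-0.66, -0.0, 0.0], [-0.66, -0.0, 0.0], [-0.66, -0.0, 0.0], [-0.66, -0.0, 0.0], [-0.66, -0.0, 0.0]]
[[0.12, 0.57, -0.58], [0.12, 0.6, -0.54], [0.12, 0.64, -0.5], [0.12, 0.67, -0.45], [0.12, 0.7, -0.4], [0.12, 0.73, -0.35], [0.12, 0.75, -0.3], [0.12, 0.77, -0.25], [0.12, 0.79, -0.19], [0.12, 0.8, -0.14]]
[[-0.66, -0.0, 0.0], [-0.66, -0.0, 0.0], [-0.66, -0.0, 0.0], [-0.66, -0.0, 0.0], [-0.66, -0.0, 0.0], [-0.66, -0.0, 0.0], [-0.66, -0.0, 0.0], [-0.66, -0.0, 0.0], [-0.66, -0.0, 0.0], [-0.66, -0.0, 0.0]]
[[0.12, 0.8, -0.08], [0.12, 0.81, -0.03], [0.12, 0.81, 0.03]]
[[-0.66, -0.0, 0.0], [-0.66, -0.0, 0.0], [-0.66, -0.0, 0.0]]
```

Request:
arm_command:
  delta_pos:
    - [0.12,0.07,-0.81]
    - [0.12,0.12,-0.8]
    - [0.12,0.18,-0.79]
    - [0.12,0.23,-0.78]
    - [0.12,0.28,-0.76]
    - [0.12,0.34,-0.74]
    - [0.12,0.39,-0.71]
    - [0.12,0.43,-0.68]
    - [0.12,0.48,-0.65]
    - [0.12,0.52,-0.62]
  rotation:
    - [-0.66,0,0]
    - [-0.66,0,0]
    - [-0.66,0,0]
    - [-0.66,0,0]
    - [-0.66,0,0]
    - [-0.66,0,0]
    - [-0.66,0,0]
    - [-0.66,0,0]
    - [-0.66,0,0]
    - [-0.66,0,0]

```text
clock: 2.1
position: [0.4462, -0.0994, 0.2045]
tool_rot: [-2.43, 1.564, 2.607]
force: [0.7, -0.0, -0.3]
grip_width: 0.0426
```

Request:
arm_command:
  delta_pos:
    - [0.12,0.57,-0.58]
    - [0.12,0.6,-0.54]
    - [0.12,0.64,-0.5]
    - [0.12,0.67,-0.45]
    - [0.12,0.7,-0.4]
    - [0.12,0.73,-0.35]
    - [0.12,0.75,-0.3]
    - [0.12,0.77,-0.25]
    - [0.12,0.79,-0.19]
    - [0.12,0.8,-0.14]
  rotation:
    - [-0.66,0,0]
    - [-0.66,0,0]
    - [-0.66,0,0]
    - [-0.66,0,0]
    - [-0.66,0,0]
    - [-0.66,0,0]
    - [-0.66,0,0]
    - [-0.66,0,0]
    - [-0.66,0,0]
    - [-0.66,0,0]

```text
clock: 3.1
position: [0.551, 0.1296, 0.1651]
tool_rot: [-2.908, 1.56, 2.848]
force: [-0.0, -0.3, 0.0]
grip_width: 0.0424
```

```bash
python3 - <<'E'
from h import *
s=monitor.observe(); print(s['qpos'].round(2),s['position'])
t=bar(1,0);t[2]=.12
plan(None,t,6)
E
```

```text
[ 0.16  0.62 -0.7   1.8   0.48  0.91  0.29] [0.55104644 0.12959122 0.16506971]
w deg [-8.8 -0.6  0.1] max 0.3 0.24
[[0.25, 0.3, 0.09], [0.25, 0.3, 0.09], [0.25, 0.3, 0.1], [0.25, 0.29, 0.11], [0.25, 0.29, 0.11], [0.25, 0.29, 0.12]]
[[-0.24, -0.02, 0.0], [-0.24, -0.02, 0.0], [-0.24, -0.02, 0.0], [-0.24, -0.02, 0.0], [-0.24, -0.02, 0.0], [-0.24, -0.02, 0.0]]
```

Request:
arm_command:
  delta_pos:
    - [0.25,0.3,0.09]
    - [0.25,0.3,0.09]
    - [0.25,0.3,0.1]
    - [0.25,0.29,0.11]
    - [0.25,0.29,0.11]
    - [0.25,0.29,0.12]
    - [0,0,0]
  rotation:
    - [-0.24,-0.02,0]
    - [-0.24,-0.02,0]
    - [-0.24,-0.02,0]
    - [-0.24,-0.02,0]
    - [-0.24,-0.02,0]
    - [-0.24,-0.02,0]
    - [0,0,0]

```text
clock: 3.8
position: [0.5937, 0.1716, 0.1144]
tool_rot: [-1.243, 1.567, -1.608]
force: [-0.6, -0.0, -0.4]
grip_width: 0.0428
```

```bash
python3 - <<'E'
from h import *
p=optics.camera_params('wrist')
im=optics.grab_frame('wrist'); cv2.imwrite('pics/w1.png',im[...,::-1])
v,u=np.nonzero(mask(im,'blue',(0,0,512,384))); P=ray('wrist',np.c_[u,v],.063,p)
print(len(u),bar(1,0)); 
s=monitor.observe();q=P[:,:2]-PV[:2]; a=q@YB[:2]; b=q@[YB[1],-YB[0]]
k=(a>.15)&(a<.2)&(abs(b)<.035); print(k.sum(), np.percentile(a[k],[2,50,98]), 'tcp a,b',(s['position']-PV)[:2]@YB[:2],(s['position']-PV)[:2]@[YB[1],-YB[0]],np.percentile(b[(a>.15)&(a<.2)],[1,99]))
t=bar(1,0);t[2]=.063
plan(None,t,4)
E
```

```text
8608 [0.59120046 0.16888117 0.063     ]
1690 [0.17508772 0.1800707  0.18494321] tcp a,b 0.18299008660211513 0.0012502864690740328 [-0.06543606  0.06432934]
w deg [0.4 0.1 0.2] max 0.43 0.02
[[0.43, -0.02, -0.01], [0.43, -0.02, -0.01], [0.43, -0.02, -0.01], [0.43, -0.02, -0.01]]
[[0.02, 0.0, 0.01], [0.02, 0.0, 0.01], [0.02, 0.0, 0.01], [0.02, 0.0, 0.01]]
```

View pics/w1.png

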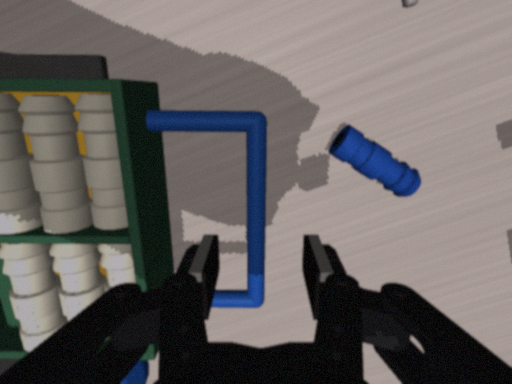

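The wrist view shows the blue bar at column 256, between the fingers at 215 and 305. The measured offset is 0.180 m, which agrees with the given size. I'll descend and close.

Request:
arm_command:
  delta_pos:
    - [0.43,-0.02,0]
    - [0.43,-0.02,0]
    - [0.43,-0.02,0]
    - [0.43,-0.02,0]
  rotation:
    - [0,0,0]
    - [0,0,0]
    - [0,0,0]
    - [0,0,0]

```text
clock: 4.25
position: [0.5931, 0.1677, 0.0612]
tool_rot: [-0.626, 1.566, -0.994]
force: [0.4, 0.4, 0.3]
grip_width: 0.043
```

Request:
arm_command:
  delta_pos:
    - [0,0,0]
    - [0,0,0]
    - [0,0,0]
    - [0,0,0]
  rotation:
    - [0,0,0]
    - [0,0,0]
    - [0,0,0]
    - [0,0,0]
  gripper: 1
  grip_force: 40

```text
clock: 4.65
position: [0.5926, 0.1688, 0.0593]
tool_rot: [-0.679, 1.569, -1.046]
force: [-1.7, -3.9, -2.9]
grip_width: 0.0108
```

Request:
arm_command:
  delta_pos:
    - [-0.6,-0.02,0]
    - [-0.6,-0.05,0]
    - [-0.55,-0.08,0]
    - [0,0,0]
    - [0,0,0]
    - [0,0,0]
    - [0,0,0]
  rotation:
    - [0,0,0]
    - [0,0,0]
    - [0,0,0]
    - [0,0,0]
    - [0,0,0]
    - [0,0,0]
    - [0,0,0]

```text
clock: 5.35
position: [0.5912, 0.1644, 0.1151]
tool_rot: [-0.007, 1.568, -0.375]
force: [-0.8, -0.9, 2.0]
grip_width: 0.0102
```

```bash
cat >> h.py <<'E'
def look(name):
    im=optics.grab_frame('scene'); i2=optics.grab_frame('side')
    a=cv2.resize(im[120:260,170:360,::-1],(570,420),interpolation=cv2.INTER_CUBIC); cv2.imwrite('pics/raw_'+name,im[...,::-1])
    b=cv2.resize(i2[140:250,180:350,::-1],(270,175),interpolation=cv2.INTER_CUBIC)
    o=np.zeros((595,570,3),np.uint8); o[:420]=a; o[420:,:270]=b; cv2.imwrite('pics/'+name,o)
E
python3 -c "
from h import *
look('l1.png'); s=monitor.observe(); print(s['clock'],s['position'],s['force'])"
```

```text
5.45 [0.59124642 0.16440994 0.11512748] [ 0.59578452 -0.75043961  1.1244137 ]
```

View pics/l1.png

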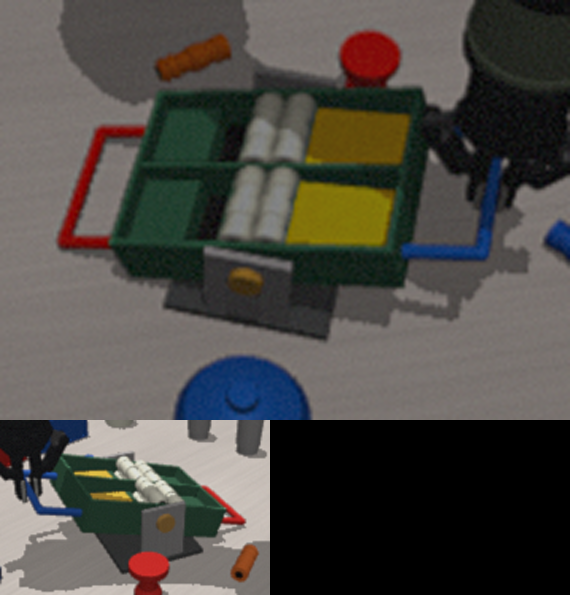

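The board is tipped, with the nipples bunched around the first pocket in each lane (crop columns 235–310). One nipple in each lane may be hidden, so I'll measure in board coordinates after a short settle.

```bash
cat >> h.py <<'E'
XB=np.array([YB[1],-YB[0],0])
def profile(t,im=None,h=0.004,cam='scene'):
    """rectify board plane at height h above deck, tilt t; print colour letters per 3mm along y for each lane"""
    if im is None: im=optics.grab_frame(cam)
    p=optics.camera_params(cam); Rc=R.from_euler('xyz',p['rotation']).inv()
    yd=YB*np.cos(t)+np.array([0,0,np.sin(t)]); zd=np.array([0,0,np.cos(t)])-YB*np.sin(t)
    ys=np.arange(-.125,.125,.0005); xs=np.arange(-.09,.09,.0005)
    Y,X=np.meshgrid(ys,xs); W=PV+X[...,None]*XB+Y[...,None]*yd+h*zd
    c=Rc.apply((W-p['origin']).reshape(-1,3)); u=c[:,0]/c[:,2]*p['fx']+p['cx']; v=c[:,1]/c[:,2]*p['fy']+p['cy']
    r=cv2.remap(im,u.reshape(X.shape).astype(np.float32),v.reshape(X.shape).astype(np.float32),cv2.INTER_LINEAR)
    return r
def top(name,t,cam='scene',h=.004,im=None):
    r=profile(t,im,h,cam); o=r[...,::-1].copy()
    for y in (-63,-34,-14,15,25): o[::4,int((y+125)/.5)]=(255,0,255)
    cv2.imwrite('pics/'+name,o); 
    g=r.astype(int).min(2)
    for nm,a,b in (('-x',-60,-20),('+x',20,60)):
        q=g[int((a+90)*2):int((b+90)*2)].mean(0); print(nm,' '.join(f'{int(y)}:{int(q[int((y+125)*2)])}' for y in range(-114,114,6)))
E
python3 -c "
from h import *
top('t2.png',.3)"
```

```text
-x -114:21 -108:33 -102:33 -96:33 -90:34 -84:33 -78:32 -72:69 -66:119 -60:127 -54:121 -48:89 -42:21 -36:86 -30:123 -24:125 -18:111 -12:67 -6:78 0:97 6:95 12:79 18:35 24:32 30:8 36:9 42:9 48:9 54:9 60:9 66:9 72:9 78:10 84:10 90:10 96:10 102:9 108:18
+x -114:20 -108:32 -102:34 -96:35 -90:32 -84:33 -78:33 -72:50 -66:112 -60:128 -54:123 -48:102 -42:33 -36:70 -30:119 -24:127 -18:119 -12:85 -6:89 0:120 6:125 12:106 18:46 24:41 30:8 36:10 42:9 48:9 54:9 60:9 66:9 72:10 78:10 84:10 90:10 96:10 102:10 108:24
```

View pics/t2.png

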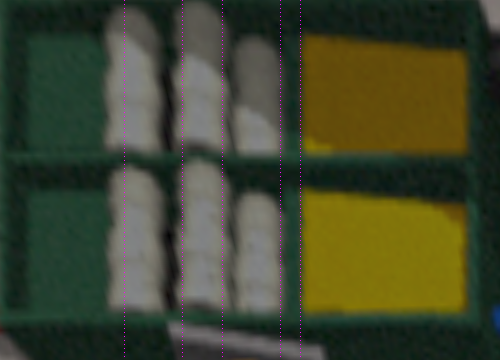

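The rectified view shows three nipples in each lane: one seated in the channel pocket at about 0, one on the land at about −22, and one near the tail pocket at about −57. They may still be rolling, so I'll wait a moment.

Request:
arm_command:
  delta_pos:
    - [0,0,0]
    - [0,0,0]
    - [0,0,0]
    - [0,0,0]
  rotation:
    - [0,0,0]
    - [0,0,0]
    - [0,0,0]
    - [0,0,0]

```text
clock: 5.9
position: [0.5913, 0.1644, 0.1151]
tool_rot: [-0.115, 1.568, -0.482]
force: [-0.7, -0.5, 1.6]
grip_width: 0.0102
```

```bash
python3 -c "
from h import *
top('t3.png',.3); s=monitor.observe(); print(s['clock'],s['position'],s['force'])"
```

```text
-x -114:118 -108:126 -102:122 -96:96 -90:43 -84:31 -78:34 -72:33 -66:32 -60:30 -54:95 -48:117 -42:114 -36:91 -30:37 -24:29 -18:28 -12:24 -6:79 0:97 6:95 12:79 18:34 24:30 30:8 36:10 42:9 48:9 54:9 60:9 66:9 72:9 78:10 84:10 90:10 96:10 102:9 108:18
+x -114:20 -108:33 -102:32 -96:34 -90:32 -84:33 -78:30 -72:81 -66:122 -60:127 -54:118 -48:85 -42:116 -36:126 -30:121 -24:91 -18:36 -12:26 -6:91 0:120 6:125 12:106 18:46 24:41 30:8 36:10 42:9 48:9 54:9 60:9 66:9 72:10 78:10 84:10 90:10 96:10 102:10 108:24
5.95 [0.59126629 0.16441114 0.11511878] [-0.50031362 -0.22077899  1.44732503]
```

View pics/t3.png

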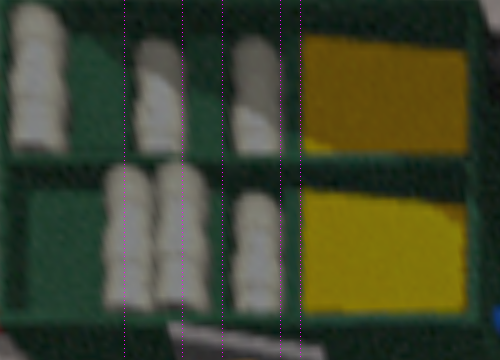

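The −x lane is done. In the +x lane two nipples straddle the tail pocket, so I'll check whether they have jammed.

Request:
arm_command:
  delta_pos:
    - [0,0,0]
    - [0,0,0]
    - [0,0,0]
  rotation:
    - [0,0,0]
    - [0,0,0]
    - [0,0,0]

```text
clock: 6.25
position: [0.5913, 0.1644, 0.1151]
tool_rot: [-0.119, 1.568, -0.487]
force: [-1.3, 0.4, 1.4]
grip_width: 0.0103
```

```bash
python3 -c "
from h import *
top('t4.png',.3)"
```

```text
-x -114:118 -108:126 -102:123 -96:97 -90:44 -84:33 -78:34 -72:33 -66:33 -60:29 -54:95 -48:117 -42:114 -36:91 -30:37 -24:29 -18:29 -12:23 -6:79 0:97 6:95 12:79 18:35 24:31 30:8 36:9 42:9 48:9 54:9 60:9 66:9 72:9 78:10 84:10 90:10 96:10 102:9 108:16
+x -114:19 -108:33 -102:33 -96:33 -90:33 -84:33 -78:32 -72:82 -66:122 -60:127 -54:118 -48:85 -42:117 -36:127 -30:121 -24:91 -18:36 -12:25 -6:90 0:120 6:125 12:106 18:46 24:42 30:8 36:10 42:9 48:9 54:9 60:9 66:9 72:10 78:10 84:10 90:10 96:10 102:10 108:24
```

The +x lane is jammed across the pocket. I'll tip back past level with the blue handle to free it.

Request:
arm_command:
  delta_pos:
    - [0.8,0.08,0]
    - [0.8,0.06,0]
    - [0.8,-0.03,0]
    - [0,0,0]
    - [0,0,0]
    - [0,0,0]
    - [0,0,0]
  rotation:
    - [0,0,0]
    - [0,0,0]
    - [0,0,0]
    - [0,0,0]
    - [0,0,0]
    - [0,0,0]
    - [0,0,0]

```text
clock: 7.0
position: [0.5918, 0.1664, 0.0411]
tool_rot: [-0.973, 1.567, -1.342]
force: [0.6, -0.2, -1.5]
grip_width: 0.0104
```

```bash
python3 -c "
from h import *
top('t5.png',-.09)"
```

```text
-x -114:22 -108:35 -102:35 -96:35 -90:35 -84:34 -78:35 -72:42 -66:112 -60:126 -54:118 -48:86 -42:93 -36:61 -30:25 -24:29 -18:26 -12:25 -6:77 0:87 6:81 12:60 18:22 24:25 30:10 36:10 42:10 48:10 54:10 60:10 66:10 72:10 78:10 84:10 90:10 96:9 102:9 108:9
+x -114:20 -108:35 -102:34 -96:36 -90:34 -84:35 -78:34 -72:34 -66:34 -60:33 -54:113 -48:125 -42:117 -36:71 -30:32 -24:98 -18:126 -12:125 -6:101 0:115 6:121 12:78 18:32 24:34 30:9 36:10 42:10 48:10 54:10 60:10 66:10 72:10 78:10 84:10 90:10 96:10 102:10 108:9
```

View pics/t5.png

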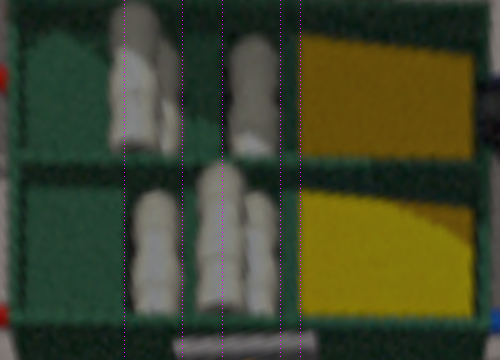

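All four pockets are now full, with seated nipples at about −48 and +1 in both lanes. The spares hang at about −60 (−x lane) and −15 (+x lane). I'll level the board, release blue and go to the red handle.

Request:
arm_command:
  delta_pos:
    - [-0.3,0.03,0]
    - [-0.3,0.03,0]
    - [0,0,0]
  rotation:
    - [0,0,0]
    - [0,0,0]
    - [0,0,0]

```text
clock: 7.35
position: [0.593, 0.1686, 0.0606]
tool_rot: [-0.453, 1.567, -0.822]
force: [-1.8, -0.7, 3.4]
grip_width: 0.0105
```

Request:
arm_command:
  delta_pos:
    - [0,0,0]
    - [0,0,0]
    - [0,0,0]
    - [-0.7,0,0]
    - [-1,0,0]
    - [-1,0,0]
  rotation:
    - [0,0,0]
    - [0,0,0]
    - [0,0,0]
    - [0,0,0]
    - [0,0,0]
    - [0,0,0]
  gripper: 0

```text
clock: 7.95
position: [0.5903, 0.1684, 0.1395]
tool_rot: [-2.055, 1.565, -2.422]
force: [0.4, -0.6, 0.1]
grip_width: 0.0426
```

```bash
python3 - <<'E'
from h import *
top('t6.png',0)
t=bar(-1,0);t[2]=.125
plan(None,t,14)
E
```

```text
-x -114:18 -108:35 -102:35 -96:34 -90:42 -84:111 -78:127 -72:121 -66:90 -60:24 -54:102 -48:123 -42:117 -36:81 -30:32 -24:32 -18:30 -12:20 -6:85 0:104 6:99 12:75 18:27 24:30 30:9 36:10 42:10 48:10 54:10 60:10 66:10 72:10 78:10 84:10 90:10 96:10 102:9 108:9
+x -114:18 -108:34 -102:35 -96:34 -90:34 -84:34 -78:34 -72:34 -66:36 -60:18 -54:101 -48:126 -42:121 -36:86 -30:31 -24:89 -18:124 -12:126 -6:107 0:105 6:123 12:92 18:34 24:41 30:9 36:10 42:10 48:10 54:10 60:10 66:10 72:10 78:10 84:10 90:10 96:10 102:10 108:9
w deg [0.4 0.1 0.1] max 0.86 0.0
[[0.05, -0.86, -0.01], [0.05, -0.86, -0.01], [0.05, -0.86, -0.01], [0.05, -0.86, -0.01], [0.05, -0.86, -0.01], [0.05, -0.86, -0.0], [0.05, -0.86, -0.0], [0.05, -0.86, -0.0], [0.05, -0.86, -0.0], [0.05, -0.86, -0.0]]
[[0.0, 0.0, 0.0], [0.0, 0.0, 0.0], [0.0, 0.0, 0.0], [0.0, 0.0, 0.0], [0.0, 0.0, 0.0], [0.0, 0.0, 0.0], [0.0, 0.0, 0.0], [0.0, 0.0, 0.0], [0.0, 0.0, 0.0], [0.0, 0.0, 0.0]]
[[0.05, -0.86, -0.0], [0.05, -0.86, -0.0], [0.05, -0.86, -0.0], [0.05, -0.86, -0.0]]
[[0.0, 0.0, 0.0], [0.0, 0.0, 0.0], [0.0, 0.0, 0.0], [0.0, 0.0, 0.0]]
```

Request:
arm_command:
  delta_pos:
    - [0,-0.9,0]
    - [0,-0.9,0]
    - [0,-0.9,0]
    - [0,-0.9,0]
    - [0,-0.9,0]
    - [0,-0.9,0]
    - [0,-0.9,0]
    - [0,-0.9,0]
    - [0,-0.9,0]
    - [0,-0.9,0]
  rotation:
    - [0,0,0]
    - [0,0,0]
    - [0,0,0]
    - [0,0,0]
    - [0,0,0]
    - [0,0,0]
    - [0,0,0]
    - [0,0,0]
    - [0,0,0]
    - [0,0,0]

```text
clock: 9.0
position: [0.4929, -0.087, 0.1442]
tool_rot: [0.611, 1.566, 0.25]
force: [0.5, -0.4, 0.6]
grip_width: 0.0428
```

```bash
python3 - <<'E'
from h import *
t=bar(-1,0);t[2]=.105
plan(None,t,4)
E
```

```text
w deg [ 0.7  0.2 -0.2] max 0.72 0.03
[[0.32, -0.72, -0.03], [0.33, -0.72, -0.02], [0.33, -0.72, -0.02], [0.33, -0.72, -0.02]]
[[0.03, 0.01, -0.01], [0.03, 0.01, -0.01], [0.03, 0.01, -0.01], [0.03, 0.01, -0.01]]
```

Request:
arm_command:
  delta_pos:
    - [0,-0.75,0]
    - [0,-0.75,0]
    - [0,-0.73,0]
    - [0.4,-0.65,0]
    - [0.9,0,0]
    - [0,0,0]
  rotation:
    - [0.03,0.01,0]
    - [0.03,0.01,0]
    - [0.03,0.01,0]
    - [0.03,0.01,0]
    - [0,0,0]
    - [0,0,0]

```text
clock: 9.6
position: [0.4585, -0.1754, 0.1018]
tool_rot: [1.875, 1.569, 1.496]
force: [-1.0, -0.7, 0.0]
grip_width: 0.0427
```

```bash
python3 - <<'E'
from h import *
p=optics.camera_params('wrist'); s=monitor.observe()
im=optics.grab_frame('wrist'); cv2.imwrite('pics/w2.png',im[...,::-1])
v,u=np.nonzero(mask(im,'red',(0,0,512,384))); P=ray('wrist',np.c_[u,v],.063,p)
q=P[:,:2]-PV[:2]; a=q@YB[:2]; b=q@XB[:2]; k=(a<-.15)&(abs(b)<.035)
print(len(u),k.sum(),np.percentile(a[k],[2,50,98]),np.percentile(b,[1,99]),'tcp',(s['position']-PV)[:2]@YB[:2],(s['position']-PV)@XB)
t=bar(-1,0);t[2]=.066
plan(None,t,3)
E
```

```text
6641 2019 [-0.18541255 -0.18032113 -0.17513283] [-0.06559512  0.06507848] tcp -0.18894218483349806 0.0021123750336580205
w deg [-0.3  0.  -0.1] max 0.41 0.02
[[0.41, 0.1, -0.03], [0.41, 0.1, -0.03], [0.41, 0.1, -0.03]]
[[-0.02, 0.0, -0.0], [-0.02, 0.0, -0.0], [-0.02, 0.0, -0.0]]
```

Request:
arm_command:
  delta_pos:
    - [0.1,0.28,-0.05]
    - [0.55,0,0]
    - [0.55,0,0]
    - [0,0,0]
  rotation:
    - [0,0,0]
    - [0,0,0]
    - [0,0,0]
    - [0,0,0]

```text
clock: 10.05
position: [0.4637, -0.1635, 0.0687]
tool_rot: [0.579, 1.565, 0.204]
force: [0.4, 1.1, -0.1]
grip_width: 0.0429
```

Request:
arm_command:
  delta_pos:
    - [0,0,0]
    - [0,0,0]
    - [0,0,0]
    - [0,0,0]
  rotation:
    - [0,0,0]
    - [0,0,0]
    - [0,0,0]
    - [0,0,0]
  gripper: 1

```text
clock: 10.45
position: [0.4626, -0.1672, 0.0714]
tool_rot: [-0.812, 1.564, -1.189]
force: [0.6, 9.1, -3.4]
grip_width: 0.0101
```

Request:
arm_command:
  delta_pos:
    - [0.35,0,0]
    - [0.35,0,0]
    - [0,0,0]
    - [0,0,0]
    - [0,0,0]
    - [0,0,0]
  rotation:
    - [0,0,0]
    - [0,0,0]
    - [0,0,0]
    - [0,0,0]
    - [0,0,0]
    - [0,0,0]
  grip_force: 60

```text
clock: 11.05
position: [0.4633, -0.1651, 0.0533]
tool_rot: [-0.419, 1.564, -0.796]
force: [-1.7, -0.7, -3.2]
grip_width: 0.0091
```

Request:
arm_command:
  delta_pos:
    - [-1,0,0]
    - [-1,0.05,0]
    - [-0.45,0.08,0]
    - [0,0,0]
    - [0,0,0]
    - [0,0,0]
    - [0,0,0]
    - [0,0,0]
    - [0,0,0]
  rotation:
    - [0,0,0]
    - [0,0,0]
    - [0,0,0]
    - [0,0,0]
    - [0,0,0]
    - [0,0,0]
    - [0,0,0]
    - [0,0,0]
    - [0,0,0]

```text
clock: 11.95
position: [0.4635, -0.1625, 0.1297]
tool_rot: [-0.674, 1.564, -1.051]
force: [-0.4, -0.6, -4.2]
grip_width: 0.0088
```

```bash
python3 -c "
from h import *
top('t7.png',-.29)"
```

```text
-x -114:30 -108:28 -102:32 -96:32 -90:32 -84:31 -78:31 -72:32 -66:30 -60:68 -54:115 -48:119 -42:100 -36:42 -30:32 -24:31 -18:30 -12:64 -6:112 0:119 6:104 12:46 18:29 24:21 30:10 36:10 42:10 48:10 54:10 60:10 66:10 72:10 78:10 84:7 90:91 96:118 102:121 108:98
+x -114:32 -108:29 -102:34 -96:32 -90:32 -84:33 -78:33 -72:33 -66:30 -60:69 -54:115 -48:120 -42:101 -36:42 -30:31 -24:49 -18:110 -12:121 -6:114 0:83 6:104 12:47 18:29 24:21 30:10 36:10 42:10 48:10 54:10 60:10 66:10 72:10 78:10 84:10 90:10 96:10 102:10 108:14
```

View pics/t7.png

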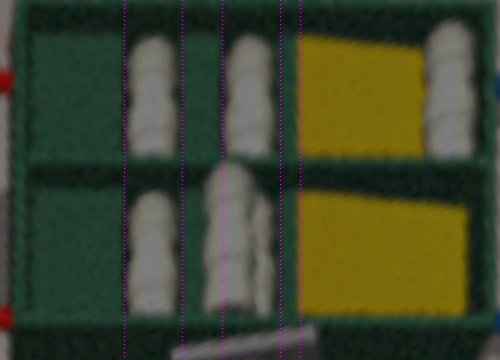

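The −x spare is in the channel (at +100) and all pockets are full. The +x spare is hung at −13. I'll rock back below the 0.15 limit and check where it goes.

Request:
arm_command:
  delta_pos:
    - [0.85,-0.08,0]
    - [0.85,-0.05,0]
    - [0.85,0,0]
    - [0,0,0]
    - [0,0,0]
    - [0,0,0]
    - [0,0,0]
  rotation:
    - [0,0,0]
    - [0,0,0]
    - [0,0,0]
    - [0,0,0]
    - [0,0,0]
    - [0,0,0]
    - [0,0,0]

```text
clock: 12.7
position: [0.4638, -0.1638, 0.0525]
tool_rot: [-0.17, 1.563, -0.545]
force: [-10.0, 1.9, -0.7]
grip_width: 0.0083
```

```bash
python3 -c "
from h import *
top('t8.png',.12)
im=cv2.imread('pics/t8.png')
i2=optics.grab_frame('side'); cv2.imwrite('pics/t8b.png',np.vstack([cv2.resize(im,(500,360)),cv2.resize(i2[145:250,180:365,::-1],(500,240))[:240]]))"
```

```text
-x -114:18 -108:31 -102:32 -96:32 -90:33 -84:33 -78:33 -72:32 -66:32 -60:37 -54:105 -48:120 -42:113 -36:78 -30:32 -24:32 -18:33 -12:34 -6:102 0:120 6:115 12:77 18:32 24:40 30:9 36:10 42:9 48:10 54:10 60:10 66:9 72:10 78:9 84:18 90:102 96:122 102:118 108:79
+x -114:16 -108:31 -102:32 -96:32 -90:31 -84:33 -78:33 -72:33 -66:32 -60:34 -54:95 -48:120 -42:120 -36:103 -30:48 -24:31 -18:33 -12:32 -6:103 0:120 6:116 12:78 18:31 24:40 30:9 36:10 42:10 48:9 54:10 60:10 66:9 72:9 78:10 84:9 90:9 96:9 102:9 108:6
```

View pics/t8b.png

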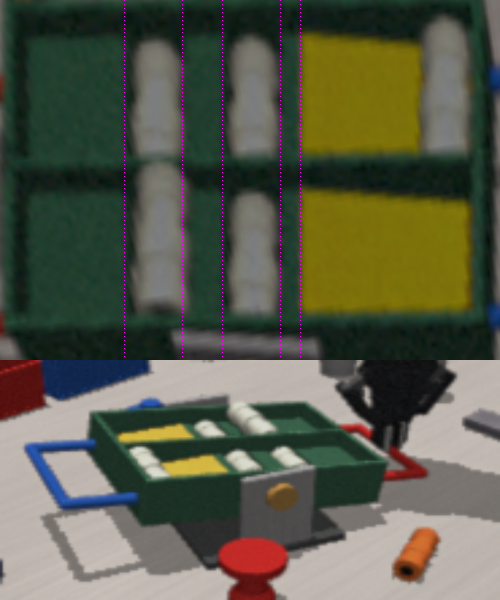

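The +x spare is just rolling over the tail-pocket nipple (about −45) towards the tail, where it will have a full run-up. I'll wait briefly and then tip briskly.

Request:
arm_command:
  delta_pos:
    - [0,0,0]
    - [0,0,0]
    - [0,0,0]
    - [0,0,0]
  rotation:
    - [0,0,0]
    - [0,0,0]
    - [0,0,0]
    - [0,0,0]

```text
clock: 13.2
position: [0.4638, -0.1639, 0.0532]
tool_rot: [-0.169, 1.563, -0.545]
force: [2.8, -4.1, -1.3]
grip_width: 0.008
```

```bash
python3 -c "
from h import *
top('t9.png',.12)"
```

```text
-x -114:15 -108:33 -102:31 -96:32 -90:34 -84:33 -78:32 -72:34 -66:32 -60:37 -54:106 -48:120 -42:111 -36:77 -30:32 -24:33 -18:32 -12:34 -6:102 0:119 6:114 12:77 18:30 24:40 30:9 36:10 42:9 48:10 54:10 60:10 66:9 72:10 78:10 84:20 90:102 96:121 102:118 108:80
+x -114:17 -108:33 -102:33 -96:33 -90:32 -84:32 -78:33 -72:31 -66:32 -60:37 -54:101 -48:102 -42:122 -36:120 -30:95 -24:37 -18:32 -12:33 -6:103 0:120 6:116 12:77 18:31 24:41 30:9 36:10 42:10 48:9 54:10 60:10 66:9 72:10 78:10 84:9 90:9 96:10 102:10 108:7
```

The spare settled back on the land against the tail-pocket nipple (about −35). I'll tip briskly now.

Request:
arm_command:
  delta_pos:
    - [-1,0,0]
    - [-1,0.05,0]
    - [-0.6,0.08,0]
    - [0,0,0]
    - [0,0,0]
    - [0,0,0]
    - [0,0,0]
    - [0,0,0]
  rotation:
    - [0,0,0]
    - [0,0,0]
    - [0,0,0]
    - [0,0,0]
    - [0,0,0]
    - [0,0,0]
    - [0,0,0]
    - [0,0,0]

```text
clock: 14.05
position: [0.4659, -0.1597, 0.1328]
tool_rot: [0.007, 1.561, -0.369]
force: [0.3, -0.3, -0.1]
grip_width: -0.0001
```

```bash
python3 -c "
from h import *
top('t10.png',-.29); print(monitor.observe()['position'])"
```

```text
-x -114:28 -108:21 -102:28 -96:28 -90:26 -84:28 -78:28 -72:29 -66:30 -60:24 -54:84 -48:105 -42:96 -36:54 -30:31 -24:32 -18:31 -12:49 -6:110 0:120 6:107 12:56 18:29 24:22 30:10 36:12 42:14 48:14 54:13 60:14 66:16 72:14 78:14 84:22 90:63 96:67 102:67 108:54
+x -114:29 -108:18 -102:29 -96:28 -90:28 -84:29 -78:30 -72:30 -66:31 -60:24 -54:91 -48:98 -42:121 -36:117 -30:85 -24:33 -18:31 -12:49 -6:110 0:120 6:109 12:57 18:28 24:20 30:11 36:11 42:13 48:14 54:14 60:14 66:15 72:15 78:15 84:16 90:15 96:15 102:18 108:17
[ 0.46584308 -0.15968821  0.13278237]
```

The fingers slipped off the bar because it was held too near the tips. The board is still tilted at about +0.1, with everything in place. I'll measure the bar height and regrasp deeper.

```bash
cat >> h.py <<'E'
def barz(c='red'):
    s=-1 if c=='red' else 1; p=optics.camera_params('side'); im=optics.grab_frame('side')
    Rc=R.from_euler('xyz',p['rotation']); m=mask(im,c,(285,150,365,215) if c=='red' else (180,170,245,220)); v,u=np.nonzero(m)
    d=Rc.apply(np.c_[(u-p['cx'])/p['fx'],(v-p['cy'])/p['fy'],np.ones(len(u))]); o=p['origin']
    k=(s*.179-(o-PV)@YB)/(d@YB); P=o+d*k[:,None]; b=(P-PV)@XB
    for lo in np.arange(-.07,.07,.02):
        q=P[(b>lo)&(b<lo+.02),2]; print(round(lo,2),len(q),q.round(3).min() if len(q) else '',np.median(q).round(3) if len(q) else '')
E
python3 -c "
from h import *
barz()"
```

```text
-0.07 13 0.03 0.038
-0.05 30 0.018 0.032
-0.03 33 0.005 0.027
-0.01 29 -0.006 0.011
0.01 13 0.033 0.037
0.03 11 0.033 0.038
0.05 14 0.032 0.037
0.07 10 0.024 0.03
```

```bash
python3 - <<'E'
from h import *
s=monitor.observe(); print((s['position']-PV)@YB,(s['position']-PV)@XB)
t=bar(-1,.145); print(t); t[2]=.033
plan(None,t,5)
E
```

```text
-0.17166204456515888 0.0032668371710248
[ 0.46112189 -0.16290828  0.03711729]
w deg [-0.1  0.5 -0. ] max 0.67 0.02
[[0.67, -0.03, -0.03], [0.67, -0.03, -0.03], [0.67, -0.03, -0.03], [0.67, -0.03, -0.02], [0.67, -0.03, -0.02]]
[[-0.0, 0.02, -0.0], [-0.0, 0.02, -0.0], [-0.0, 0.02, -0.0], [-0.0, 0.02, -0.0], [-0.0, 0.02, -0.0]]
```

Request:
arm_command:
  delta_pos:
    - [0,-0.1,-0.05]
    - [0,-0.06,-0.05]
    - [0.5,0,0]
    - [0.7,0,0]
    - [0.8,0,0]
    - [0.8,0,0]
    - [0.5,0,0]
    - [0,0,0]
  rotation:
    - [0,0,0]
    - [0,0,0]
    - [0,0.05,0]
    - [0,0.03,0]
    - [0,0,0]
    - [0,0,0]
    - [0,0,0]
    - [0,0,0]
  gripper: 0

```text
clock: 14.95
position: [0.4597, -0.1641, 0.0265]
tool_rot: [-2.967, 1.569, 2.94]
force: [-1.6, -1.9, -0.3]
grip_width: 0.0428
```

Request:
arm_command:
  delta_pos:
    - [0,0,0]
    - [0,0,0]
    - [0,0,0]
    - [0,0,0]
  rotation:
    - [0,0,0]
    - [0,0,0]
    - [0,0,0]
    - [0,0,0]
  gripper: 1
  grip_force: 70

```text
clock: 15.35
position: [0.4599, -0.1627, 0.0275]
tool_rot: [2.411, 1.568, 2.037]
force: [-2.4, -2.8, -4.6]
grip_width: 0.0099
```

Request:
arm_command:
  delta_pos:
    - [-1,-0.06,0]
    - [-1,0,0]
    - [-0.6,0.08,0]
    - [0,0,0]
    - [0,0,0]
    - [0,0,0]
    - [0,0,0]
    - [0,0,0]
  rotation:
    - [0,0,0]
    - [0,0,0]
    - [0,0,0]
    - [0,0,0]
    - [0,0,0]
    - [0,0,0]
    - [0,0,0]
    - [0,0,0]

```text
clock: 16.15
position: [0.4601, -0.1611, 0.11]
tool_rot: [1.723, 1.567, 1.349]
force: [0.4, 2.0, -4.2]
grip_width: 0.0097
```

```bash
python3 -c "
from h import *
top('t11.png',-.29); print(monitor.observe()['position'])"
```

```text
-x -114:30 -108:28 -102:33 -96:32 -90:31 -84:32 -78:32 -72:32 -66:28 -60:68 -54:115 -48:118 -42:99 -36:42 -30:31 -24:34 -18:30 -12:63 -6:112 0:119 6:105 12:46 18:28 24:22 30:10 36:10 42:10 48:10 54:10 60:10 66:10 72:10 78:10 84:7 90:91 96:117 102:120 108:99
+x -114:32 -108:29 -102:32 -96:32 -90:33 -84:33 -78:33 -72:34 -66:31 -60:69 -54:116 -48:119 -42:101 -36:43 -30:33 -24:32 -18:31 -12:62 -6:113 0:120 6:105 12:47 18:29 24:20 30:10 36:10 42:10 48:10 54:10 60:10 66:10 72:10 78:10 84:7 90:91 96:119 102:120 108:100
[ 0.46008959 -0.16112668  0.11002818]
```

Both spares are at +100 in the channel and all four pockets are full. I'll level the board gently and release.

Request:
arm_command:
  delta_pos:
    - [0.44,-0.05,0]
    - [0.44,-0.05,0]
    - [0.44,-0.03,0]
    - [0.42,0,0]
    - [0,0,0]
  rotation:
    - [0,0,0]
    - [0,0,0]
    - [0,0,0]
    - [0,0,0]
    - [0,0,0]

```text
clock: 16.7
position: [0.459, -0.1654, 0.056]
tool_rot: [1.242, 1.568, 0.868]
force: [-0.1, -2.5, 0.2]
grip_width: 0.0096
```

Request:
arm_command:
  delta_pos:
    - [0,0,0]
    - [0,0,0]
    - [0,0,0]
    - [-0.6,0,0]
    - [-1,0,0]
    - [-1,0,0]
    - [-1,0,0]
    - [0,0,0]
    - [0,0,0]
  rotation:
    - [0,0,0]
    - [0,0,0]
    - [0,0,0]
    - [0,0,0]
    - [0,0,0]
    - [0,0,0]
    - [0,0,0]
    - [0,0,0]
    - [0,0,0]
  gripper: 0

```text
clock: 17.6
position: [0.4585, -0.1658, 0.1699]
tool_rot: [0.876, 1.569, 0.501]
force: [0.1, 0.1, -0.4]
grip_width: 0.043
```

```bash
python3 -c "
from h import *
top('t12.png',0); barz(); barz('blue')
im=cv2.imread('pics/t12.png')
i2=optics.grab_frame('side'); cv2.imwrite('pics/t12b.png',np.vstack([im,cv2.resize(i2[145:250,180:365,::-1],(500,240))]))"
```

```text
-x -114:17 -108:33 -102:31 -96:32 -90:32 -84:32 -78:32 -72:32 -66:33 -60:21 -54:97 -48:118 -42:114 -36:81 -30:33 -24:32 -18:33 -12:20 -6:90 0:118 6:116 12:87 18:33 24:36 30:9 36:10 42:10 48:10 54:10 60:10 66:10 72:10 78:10 84:6 90:79 96:113 102:119 108:100
+x -114:18 -108:33 -102:32 -96:32 -90:32 -84:33 -78:32 -72:33 -66:33 -60:20 -54:97 -48:119 -42:115 -36:82 -30:32 -24:33 -18:32 -12:19 -6:91 0:118 6:117 12:89 18:31 24:37 30:9 36:10 42:10 48:10 54:10 60:10 66:10 72:10 78:10 84:6 90:79 96:116 102:120 108:101
-0.07 16 0.055 0.063
-0.05 34 0.038 0.057
-0.03 27 0.028 0.044
-0.01 28 0.015 0.03
0.01 16 0.059 0.065
0.03 14 0.059 0.063
0.05 11 0.059 0.064
0.07 12 0.046 0.053
-0.07 18 0.057 0.072
-0.05 24 0.047 0.065
-0.03 24 0.044 0.06
-0.01 22 0.044 0.06
0.01 25 0.044 0.062
0.03 20 0.044 0.061
0.05 13 0.044 0.056
0.07 6 0.044 0.048
```

View pics/t12b.png

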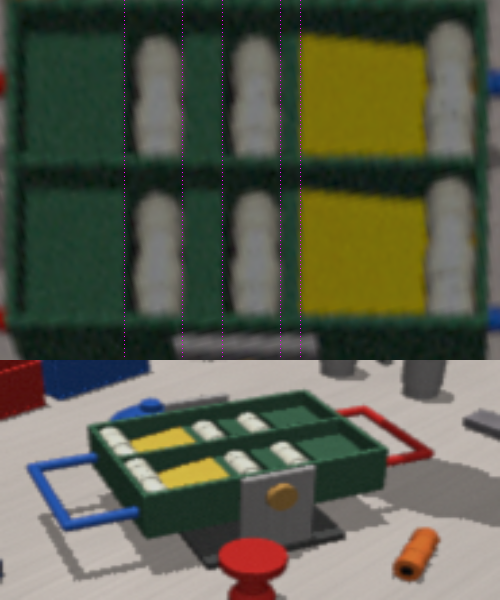

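The final view shows one nipple in each pocket, both spares against the channel end wall, the red bar at 0.063–0.065 m (level) and the arm clear.

```bash
python3 -c "
from h import *
s=monitor.observe(); print(s['clock'],s['position'],s['force'],abs(s['qd']).max()); print(bot.job_done())"
```

```text
17.8 [ 0.45827816 -0.16529172  0.16872338] [-0.34635861  0.01705129 -0.34103116] 0.004315086526244376
the job is handed in; nothing more can be done
None
```

The count is done and handed in at 17.8 s: one nipple sits in each of the four pockets and the two spares are in the channel. I lifted the blue end to the stop, tipped it back past level to free two nipples jammed across the +x tail pocket, and levelled it. I then lifted the red end briskly, rocking it until both spares were back in the channel.

**Last checks:**
- **Nipples:** the rectified final view shows pocket nipples at about −47 and +2 mm, and both spares at about +100 mm against the channel end wall.
- **Level:** the red bar measured 63–65 mm above the bench, where level is 63 mm, so the board is within about 0.02 rad. The blue bar, read more roughly at 60–62 mm, agrees.
- **Arm:** released and about 0.1 m above the handle, with no contact force.
- **Bystanders:** I did not measure them again. The plug, cover and orange decoy looked unmoved in the pictures, and the arm never went near the other items.

**What went wrong:**
- My first hold on the red bar was too near the fingertips, and it slipped off on a brisk lift. The board stayed at about +0.145 rad with nothing lost, and a deeper regrasp worked.
- One +x spare hung up on the first two brisk red lifts. The regrasped lift sent it home.

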